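Roll a beech blank into the V-cradle and up to its stop

TASK

Roll the round beech blank along the bench by pushing its side with the fingertips, so that it turns over as it goes, up the low ramp and over the lip into the groove of the wooden V-cradle; push steadily, never fling it, lift it or carry it. Then, with a fingertip on its free end, slide it along the groove until its other end is up against the dark steel stop plate, and leave it lying there fully seated in the V. Leave the paint jar, the screwdriver and the window bracket where they are.

Things in the scene. Friction and masses are not known exactly. Their poses are not given: they have to be found in the camera images.
- bar: Loose round blank of smooth beech, a cylinder 48 mm across, 150 mm long, about 0.2 kg, red-brown with thin dark lines along it. Lies right of the cradle, parallel to the groove within 0.25 rad. Origin at its centre, 24 mm above the bench; x along the cylinder, y and z turn as it rolls. Friction about 0.45; let go on the flat it soon stops, on the ramp it rolls back.
- cradle: Pale wooden V-cradle fixed to the bench, 240 mm long (x = -120 to 120 mm); groove along its x, z up. Origin at bench level under the groove's bottom (y = 0, 3 mm high), halfway along. The blank enters from -y. The near flank falls at 30 degrees from the lip to the bottom; the far flank rises at 50 degrees to y = 26 mm, 34 mm high, with a flat rail behind it to y = 56 mm.
- lip (a point): Middle of the lip between ramp and groove, 22 mm to the cradle's -y side of the groove's bottom and 15.5 mm above the bench; axes as the cradle's. The ramp rises evenly to it from bench level 73 mm further to -y, over the cradle's full length. The blank's centre rides about 40 mm above the bench as it crosses the lip.
- stop (a point): Centre of the lower edge of the stop plate's face: dark steel plate, 10 mm thick, 48 mm high, across the groove at its -x end (nearer the robot), at cradle x = -110 mm, spanning cradle y = -18 to 56 mm (the point is at y = 0, at bench level). The face looks along +x; axes as the cradle's. The +x end of the groove is open.
- seat (a point): Where the blank's centre must end: at cradle x = -35 mm, y = -5.4 mm, 33.8 mm above the bench (resting on both flanks of the V, its end on the stop plate). Axes as the cradle's.
- jar: Bystander: paint jar, 60 mm in diameter, 60 mm high, green lid. Origin at the centre of its underside.
- driver: Bystander: screwdriver with a green handle, lying on the bench. Origin under its middle, x axis along it.
- bracket: Bystander: black iron window bracket, a bar 22 x 120 mm (long along its y), 38 mm high with two ball knobs. Origin at the centre of its underside.
Things that resemble listed ones, but are neither listed nor needed, are in the scene too. What is meant by the bar is not green, turquoise or yellow, and is the larger of those in its own colour.

How it is judged:
By the outcome, as a careful person would: the job done as asked, in the order asked, and still so for the second after the job is handed in, with the robot touching nothing.
It also fails if it takes over 53 s, if anything falls off the work surface, if the arm or the gripper's body presses on something with over 40 N, if the wrist force passes 120 N, or if a joint passes its speed limit or range.

ROBOT

A 7-joint arm with a two-finger parallel gripper is mounted at the origin on the work surface. World frame = base frame: x ahead of the robot, y to its left, z up, the work surface at z = 0. Lengths are in mm, angles in degrees, forces in N, time in s.
With the tool pointing down it reaches from about 425 to 825 mm from the base axis. Payload 3.6 kg.
Tool frame: the origin (TCP) lies on the mounting face of the last link; the fingertips stand 173 mm ahead of it and the grasp point (between the pads) lies 155 mm ahead of it; z points along the fingers, y is the line along which they close (so a half turn about z gives the same grasp; the last joint's range is limited). The gripper opens to 85 mm and grips with 20 to 120 N. Pads are 22 mm wide; open, the fingers measure 114 mm over their backs; the gripper's body (76 mm by 85 mm) begins 54 mm behind the grasp point. The pads swing forward as they close: fully open they stand 13 mm farther back than shut.
Start: joints at [67.752, 35.231, -0.722, 81.555, 0.464, 63.22, -2.315], TCP at [230.08, -607.897, 404.697] pointing down, gripper open.
Joint ranges: [-178.69, 178.69], [-17.37, 117.87], [-77.05, 75.6], [15.02, 138.74], [-78.02, 258.01], [0.78, 113.62], [-162.83, 162.83]. Speed limits (degrees/s): [159.86, 159.86, 180, 180, 180, 180, 180].

INTERFACE

Orientations are given as a 3x3 rotation matrix whose columns are the frame's x, y, z axes.
In Python, from plant import arm gives the robot as it stands. The module is installed in compiled form; this text tells all that it offers.
- The arm moves only by the tool servo_tool, never from a script. Its argument "motion" is one flat list of numbers, 7 for each row, row after row: the turn, a rotation vector about the tool's x, y, z in degrees, then the shift along the tool's x, y, z in mm, then the opening, from -1 (shut) to 1 (fully open), so that 0 is half open. A call has 1 to 12 rows; each row shifts and turns the commanded pose from where the row before left it, along the tool's axes as they then stand; what a row does not reach is not made up. A row lasts 1/8 s, in which the tool goes at most 62.5 mm and 10.7 degrees, less where a joint would pass 70% of its speed; a pose out of reach is approached as far as the arm can. A call is refused whole if a number of a shift passes 62.5 or a number of a turn 10.7, either way. A call with a gripper value outside its range is refused whole. The fingers move at their own pace and stop on an object; "force" is the grip in N (left out, the last holds). Time passes only in rows, so rows that do not move let the fingers close. It gives the time, the measured TCP pose, the force, the opening and the grip force at its end, in the units of the state.
- arm.observe(): the state, without advancing time (a new reading comes with each control period).
- arm.grab_frame(name): name is "side" or "top" or "wrist"; returns (picture, depth): 400x640x3 uint8, red, green, blue; 400x640 float32, mm along the optical axis (not along the pixel's ray), 0 where there is no reading.
- arm.calibration(name): a dict with "fx", "fy", "cx", "cy" (pixels), "extrinsics" (4x4, takes a point from world to camera coordinates); the wrist camera has in their place "hand_eye" (4x4, takes a point from camera to tool coordinates, whose origin is the TCP and whose axes are the flange's). Camera axes: x right, y down, z forward; pixel columns grow to the right and rows downward; lengths in mm; the calibration is good to about 2 mm. A picture is of the moment at which its call begins: read the wrist's pose just before it. calibration takes no time and is no camera call.
- arm.job_done(): hands the job in; it is judged then, once.
The state is a dict: "clock": time; "joints": joint angles; "joint_velocities": joint speeds; "effort": joint torques, N m; "eef_pos": TCP position; "orientation": TCP orientation; "ft_force": force on the tool from outside, world axes, zero at the start; "torque": the same for the moment, N m; "width": finger opening in mm; "grasp_force": force on a finger pad.
Only numpy, scipy, OpenCV 4.12 (cv2) and the standard library are available. Lean on these libraries where they do the work, as an engineer would, in place of code of your own. Each camera call takes 0.05 s, during which the arm holds its last target. There are 200 camera calls.

## Working session

There is one attempt and no reset: what is moved stays moved. The work goes in short steps, Python scripts to look and compute and a tool call to move; the robot and the scene stay as the last step left them, time stands still between calls to the robot, and variables do not carry over. Pictures are saved under pics/ and viewed, at most 13 in all, crops included, and the job is handed in when it is done.

Besides the shell and the picture viewer there is one more tool, called after ">>>" as name(argument=value, ...), one argument or row to a line, values as JSON. servo_tool: Moves the arm, as the interface text tells. Its arguments: {"type":"object","properties":{"motion":{"type":"array","items":{"type":"number"}},"force":{"type":"number"}},"required":["motion"]}

```bash
mkdir -p pics; cat > h.py <<'E'
from plant import arm
import numpy as np, cv2
def grab(n,f):
    s=arm.observe(); p,d=arm.grab_frame(n); np.savez(f'pics/{f}.npz',p=p,d=d,pos=s['eef_pos'],R=s['orientation'])
    cv2.imwrite(f'pics/{f}.png',p[:,:,::-1]); return p,d
def world(n,f,u,v,r=1):
    z=np.load(f'pics/{f}.npz'); c=arm.calibration(n); d=z['d'][v-r:v+r+1,u-r:u+r+1]; d=np.median(d[d>0])
    q=np.array([(u-c['cx'])/c['fx']*d,(v-c['cy'])/c['fy']*d,d,1])
    if n=='wrist':
        t=np.array(c['hand_eye'])@q; return np.array(z['R'])@t[:3]+z['pos']
    return (np.linalg.inv(c['extrinsics'])@q)[:3]
E
python3 - <<'E'
from h import *
grab('top','top0'); grab('side','side0')
s=arm.observe(); print(s)
E
```

```text
{'clock': 0.1, 'joints': array([67.75304322, 35.28612309, -0.72377338, 81.63474303,  0.46415902,
       63.21991987, -2.31476   ]), 'joint_velocities': array([ 0.00194812, -0.08786038,  0.04179043, -0.14391477,  0.06115985,
        0.01097331, -0.02747588]), 'effort': array([ 1.66909482e-03, -4.70385146e+01,  2.60516703e-01, -1.71572417e+01,
        1.01262899e-02,  5.92137585e-03, -1.16680297e-05]), 'eef_pos': array([ 229.97969717, -607.63955111,  403.61104669]), 'orientation': array([[ 9.35239369e-01,  3.54014914e-01, -8.74218670e-04],
       [ 3.54015993e-01, -9.35236680e-01,  2.24280670e-03],
       [-2.36143470e-05, -2.40704851e-03, -9.99997103e-01]]), 'ft_force': array([0.20168192, 0.2410689 , 0.18740167]), 'torque': array([-0.0006239 , -0.05168211, -0.03555151]), 'grasp_force': 0.0, 'width': 85.40552125980018}
```

View pics/top0.png

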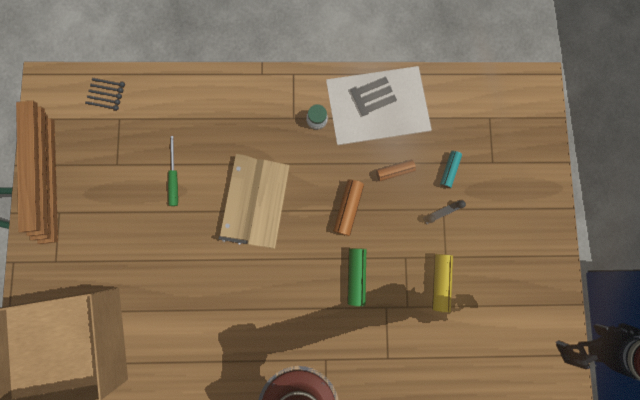

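View pics/side0.png

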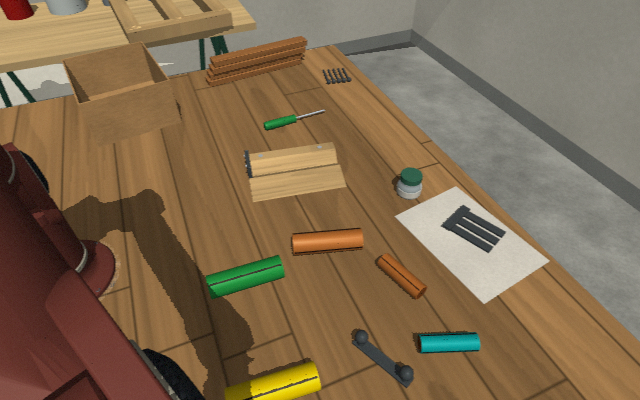

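Top picture: there are two red-brown cylinders, a large one at (349,207) and a small one at (397,170). Green (357,277), yellow (443,283) and turquoise (452,169) are excluded by colour. The bar is the larger red-brown one at (349,207). The cradle is at (254,200) with its stop plate at the bottom, about (246,242). I'll confirm in an enlarged crop.

```bash
python3 - <<'E'
from h import *
z=np.load('pics/top0.npz'); p=z['p'][140:260,205:425]
cv2.imwrite('pics/crop1.png',cv2.resize(p[:,:160],None,fx=5,fy=5,interpolation=cv2.INTER_CUBIC)[:,:,::-1])
c=arm.calibration('top'); print(c)
for u,v in [(349,207),(397,170),(254,200),(357,277),(316,117),(250,120)]: print(u,v,world('top','top0',u,v).round(1))
# heights map near bar and cradle
d=z['d']; V,U=np.mgrid[0:400,0:640]; q=np.stack([(U-c['cx'])/c['fx']*d,(V-c['cy'])/c['fy']*d,d,np.ones_like(d)],-1)
W=(q@np.linalg.inv(c['extrinsics']).T)[...,:3]
for n,(a,b,e,f) in {'bar':(325,170,372,245)}.items():
    w=W[b:f,a:e].reshape(-1,3); w=w[w[:,2]>12]; print(n,len(w),w.mean(0),w.max(0),w.min(0))
    r=cv2.minAreaRect(w[:,:2].astype(np.float32)); print(r)
for u in range(215,295,4): print(u,W[200,u].round(1))
E
```

```text
{'fx': 391.97787536065573, 'fy': 391.97787536065573, 'cx': 315.60727281030825, 'cy': 194.76204588872648, 'extrinsics': array([[-1.04479015e-02, -9.99640901e-01,  2.46761222e-02,
        -4.81728732e+01],
       [-9.91904965e-01,  7.23758391e-03, -1.26776017e-01,
         5.68817626e+02],
       [ 1.26551897e-01, -2.58009115e-02, -9.91624390e-01,
         1.04161372e+03],
       [ 0.00000000e+00,  0.00000000e+00,  0.00000000e+00,
         1.00000000e+00]])}
349 207 [ 532.8 -143.3   48. ]
397 170 [ 637.  -281.8   33.1]
254 200 [558.  118.8  11.8]
357 277 [ 345.7 -160.8   47.2]
316 117 [782.4 -56.   58.5]
250 120 [ 7.936e+02  1.342e+02 -6.000e-01]
bar 980 [ 532.05494301 -139.57214963   64.64597044] [ 612.09935426  -25.39785623 1106.19072251] [ 431.89153019 -186.17875937   15.64259414]
((504.29962158203125, -123.35667419433594), (85.20823669433594, 228.2432861328125), 56.942352294921875)
215 [560.3 230.3  -0.9]
219 [560.6 219.6  -3.6]
223 [5.600e+02 2.075e+02 5.000e-01]
227 [556.4 190.1  31.1]
231 [555.8 178.4  35.6]
235 [556.  167.9  33. ]
239 [556.4 157.7  28.9]
243 [557.3 148.2  19.9]
247 [558.5 138.7   9.1]
251 [558.6 127.7   7.8]
255 [557.7 115.7  14.7]
259 [557.6 104.6  14.2]
263 [558.2  94.    8.7]
267 [ 431.9  -25.4 1106.2]
271 [558.4  71.9   5.9]
275 [558.5  60.7   4.2]
279 [558.2  49.4   6. ]
283 [559.3  38.7  -4.8]
287 [558.4  27.    2.4]
291 [558.8  15.9  -2. ]
```

View pics/crop1.png

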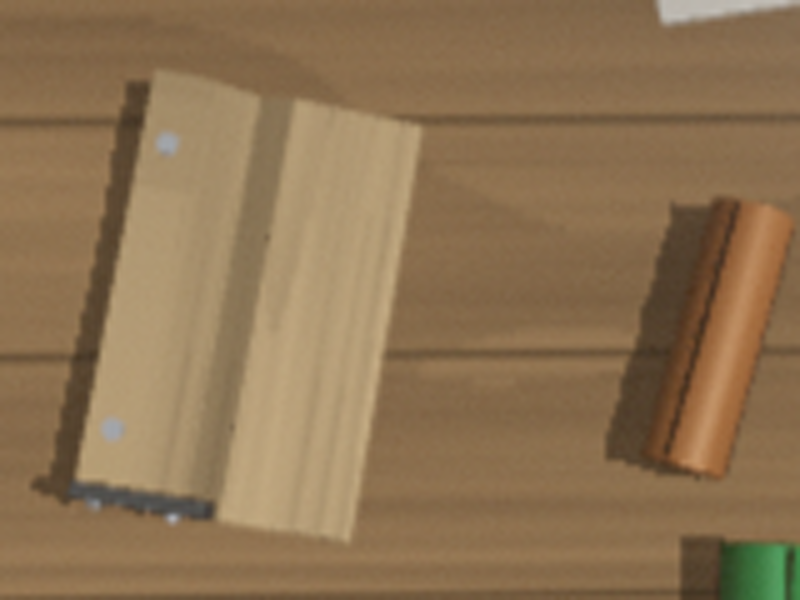

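The crop confirms it. The bar has dark lines, with its ends at crop (754,206) and (683,466). The cradle is clear: ramp foot edge from (422,125) to (350,543), lip end at about (295,98), rail corner at (155,70), stop plate at about (140,500).

```bash
cat >> h.py <<'E'
def ray(n,f,u,v,zz):
    c=arm.calibration(n); d=np.array([(u-c['cx'])/c['fx'],(v-c['cy'])/c['fy'],1.])
    if n=='wrist':
        z=np.load(f'pics/{f}.npz'); H=np.array(c['hand_eye']); d=z['R']@H[:3,:3]@d; o=z['R']@H[:3,3]+z['pos']
    else:
        I=np.linalg.inv(c['extrinsics']); d=I[:3,:3]@d; o=I[:3,3]
    return o+d*(zz-o[2])/d[2]
E
cat > cr.py <<'E'
from h import *
P={'A':(422,125,0,120,-95),'B':(350,543,0,-120,-95),'C':(295,98,15.5,120,-22),'D':(155,70,34,120,56),'E':(262,95,3,120,0)}
w=[];l=[]
for k,(x,y,z,a,b) in P.items():
    q=ray('top','top0',205+(x-2)/5,140+(y-2)/5,z)[:2]; w.append(q); l.append((a,b)); print(k,q.round(1))
w=np.array(w);l=np.array(l,float)
wm,lm=w.mean(0),l.mean(0); H=(l-lm).T@(w-wm); a=np.arctan2(H[0,1]-H[1,0],H[0,0]+H[1,1])
R=np.array([[np.cos(a),-np.sin(a)],[np.sin(a),np.cos(a)]]); t=wm-R@lm
print('cradle',t.round(1),np.degrees(a)); print('res',(w-(l@R.T+t)).round(1))
# bar: colour mask + depth cylinder
z=np.load('pics/top0.npz');c=arm.calibration('top');hsv=cv2.cvtColor(z['p'],cv2.COLOR_RGB2HSV)
m=np.zeros((400,640),bool);m[170:245,325:372]=1
for s in [(645,455),(722,478),(793,215),(715,198)]: pass
poly=np.array([[205+(x-2)/5,140+(y-2)/5] for x,y in [(645,455),(722,478),(793,215),(715,198)]])
k=np.zeros((400,640),np.uint8);cv2.fillPoly(k,[poly.round().astype(int)],1);k=cv2.erode(k,np.ones((3,3)))>0
V,U=np.nonzero(k);d=z['d'][V,U]
q=np.stack([(U-c['cx'])/c['fx']*d,(V-c['cy'])/c['fy']*d,d,1+0*d],-1)@np.linalg.inv(c['extrinsics']).T
q=q[:,:3];q=q[(q[:,2]<60)&(q[:,2]>10)]
from scipy.optimize import least_squares
f=lambda p:np.hypot((q[:,1]-p[0])*np.cos(p[1])-(q[:,0]-533)*np.sin(p[1]),q[:,2]-24-p[2])-24
r=least_squares(f,[-143,-.27,0],loss='soft_l1',f_scale=2);print('bar y@533, yaw',r.x[0],np.degrees(r.x[1]),r.x[2])
for x,y in [(645,455),(722,478),(793,215),(715,198)]: print(ray('top','top0',205+(x-2)/5,140+(y-2)/5,26).round(1))
E
python3 cr.py
```

```text
A [660.9  21.3]
B [423.6  61.8]
C [673.6  92.4]
D [685.8 168.1]
E [678.2 112.5]
cradle [558.9 134.5] -9.997322146948513
res [[ 0.3  1.2]
 [-0.6  0.1]
 [ 0.3  0.4]
 [-1.  -0.7]
 [ 1.1 -1.1]]
bar y@533, yaw -142.69791564548441 -16.760661737466908 -0.682624956834961
[ 470. -102.   26.]
[ 457.  -144.1   26. ]
[ 603.1 -187.1   26. ]
[ 613.  -143.5   26. ]
```

>>> servo_tool(
  motion=[0,0,0,41.4,-27.7,10,1,0,0,0,41.4,-27.7,10,1,0,0,0,41.4,-27.7,10,1,0,0,0,41.4,-27.7,10,1,0,0,0,41.4,-27.7,10,1,0,0,0,41.4,-27.7,10,1,0,0,0,41.4,-27.7,10,1,0,0,0,41.4,-27.7,10,1,0,0,0,41.4,-27.7,10,1,0,0,0,41.4,-27.7,10,1,0,0,-10.5,0,0,0,1,0,0,-10.5,0,0,0,1],
)

```text
clock: 1.6
eef_pos: [519.6, -201.0, 304.0]
orientation: [[0.74, 0.672, -0.001], [0.672, -0.74, 0.0], [-0.001, -0.001, -1.0]]
ft_force: [-0.7, -0.4, -0.7]
width: 85.5
grasp_force: 0.0
```

>>> servo_tool(
  motion=[0,0,-10.6,0,0,15,1,0,0,-10.6,0,0,15,1,0,0,-10.6,0,0,15,1,0,0,0,0,0,0,1,0,0,0,0,0,0,1],
)

```text
clock: 2.22
eef_pos: [519.4, -202.3, 260.0]
orientation: [[0.286, 0.958, 0.0], [0.958, -0.286, -0.0], [0.0, 0.0, -1.0]]
ft_force: [-0.6, -0.3, 0.5]
width: 85.1
grasp_force: 0.0
```

```bash
python3 - <<'E'
from h import *
grab('wrist','w1'); grab('side','s1')
z=np.load('pics/w1.npz');s=np.load('pics/s1.npz')
cv2.imwrite('pics/c2.png',np.vstack([z['p'],s['p'][100:300]])[:,:,::-1])
E
```

```text
(no output)
```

View pics/c2.png

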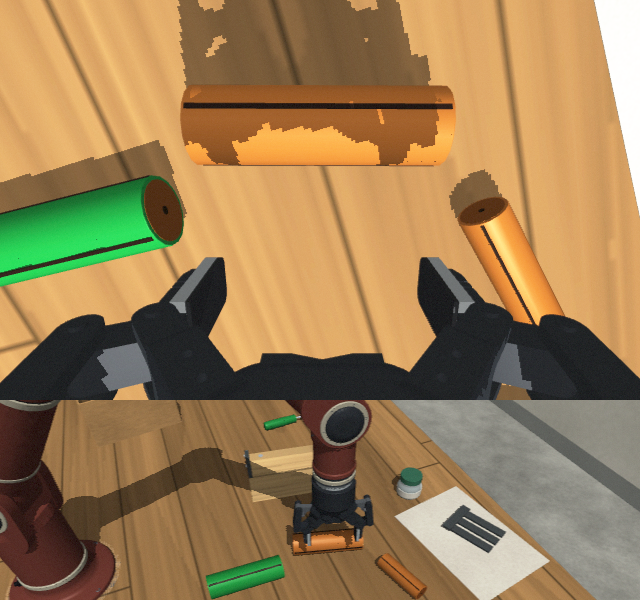

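```bash
python3 - <<'E'
from h import *
z=np.load('pics/w1.npz');R=z['R'];p=z['pos']
T=lambda w:((w-p)@R).round(1)
for n,u,v in [('green',165,210),('small',483,210),('small side',470,235),('bar mid',318,140),('tipL',215,270),('tipR',430,270)]:
    w=world('wrist','w1',u,v); print(n,w.round(1),'tool',T(w))
for n,u,v,h in [('barnear',318,165,20),('barL',183,120,24),('barR',455,120,24),('bar top edge',318,86,24)]: w=ray('wrist','w1',u,v,h);print(n,w.round(1),T(w))
E
```

```text
green [ 422.6 -165.4   23.7] tool [   7.6 -103.4  236.2]
small [ 626.4 -227.6   18.8] tool [  6.4 109.7 241.2]
small side [ 613.2 -240.6   23.7] tool [ -9.9 100.8 236.3]
bar mid [ 533.5 -148.9   47. ] tool [ 55.3  -1.8 213. ]
tipL [ 481.4 -181.3  111.5] tool [  9.3 -42.5 148.5]
tipR [ 563.5 -204.7  113.4] tool [ 10.4  42.9 146.6]
barnear [ 528.  -166.2   20. ] [ 37.1  -2.1 240. ]
barL [ 457.  -115.5   24. ] [ 65.3 -84.7 236. ]
barR [ 616.7 -163.    24. ] [ 65.5  81.9 236. ]
bar top edge [ 541.9 -120.3   24. ] [ 85.  -2. 236.]
```

>>> servo_tool(
  motion=[0,0,0,0,0,30,1,0,0,0,0,0,30,1,0,0,0,0,-2,20,1,0,0,0,0,0,5,1,0,0,0,8,0,0,1,0,0,0,6,0,0,1,0,0,0,4,0,0,1,0,0,0,4,0,0,1,0,0,0,4,0,0,1,0,0,0,4,0,0,1],
)

```text
clock: 3.58
eef_pos: [525.8, -172.9, 174.8]
orientation: [[0.284, 0.959, 0.0], [0.959, -0.284, -0.0], [-0.0, 0.0, -1.0]]
ft_force: [-0.7, -0.5, -0.8]
width: 85.4
grasp_force: 0.0
```

>>> servo_tool(
  motion=[0,0,0,5,0,0,1,0,0,-0.6,6,0,0,1,0,0,-0.6,7,0,0,1,0,0,-0.6,7,0,0,1,0,0,-0.6,7,0,0,1,0,0,-0.6,7,0,0,1,0,0,-0.6,7,0,0,1,0,0,-0.6,7,0,0,1,0,0,-0.6,7,0,0,1,0,0,-0.6,7,0,0,1,0,0,-0.6,7,0,0,1,0,0,-0.6,6,0,0,1],
)

```text
clock: 5.08
eef_pos: [544.8, -94.7, 174.7]
orientation: [[0.17, 0.985, -0.0], [0.985, -0.17, 0.0], [0.0, -0.0, -1.0]]
ft_force: [0.3, 0.0, 0.3]
width: 85.4
grasp_force: 0.0
```

```bash
python3 - <<'E'
from h import *
grab('wrist','w2'); grab('side','s2')
z=np.load('pics/w2.npz');s=np.load('pics/s2.npz')
cv2.imwrite('pics/c3.png',np.vstack([z['p'],s['p'][100:300]])[:,:,::-1])
E
```

```text
(no output)
```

View pics/c3.png

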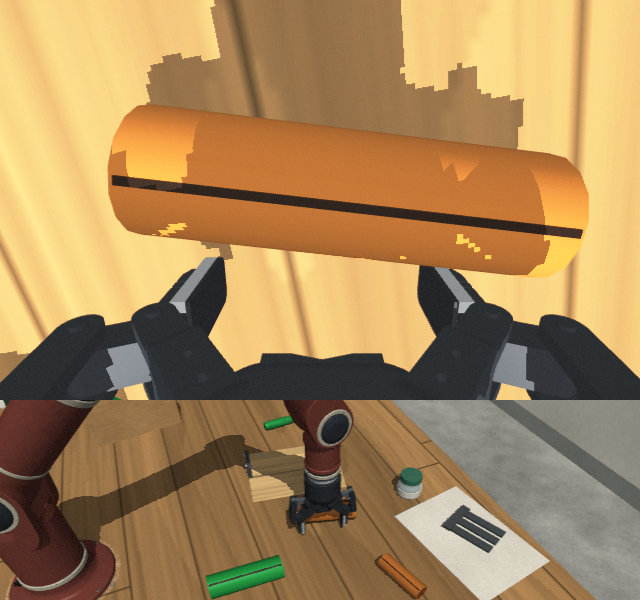

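```bash
cat >> h.py <<'E'
a=np.radians(-10);CR=np.array([[np.cos(a),-np.sin(a)],[np.sin(a),np.cos(a)]]);CT=np.array([558.9,134.5])
def cr(w): return ((np.asarray(w)[:2]-CT)@CR).round(1)
E
python3 - <<'E'
from h import *
for u,v in [(110,175),(587,215)]: w=ray('wrist','w2',u,v,24);print(w.round(1),cr(w))
for u,v in [(345,190),(200,170),(500,210)]: w=world('wrist','w2',u,v);print(w.round(1),cr(w))
print(cr(arm.observe()['eef_pos']))
E
```

```text
[474.9 -34.5  24. ] [ -53.3 -181. ]
[652.  -80.8  24. ] [ 129.  -195.9]
[560.1 -49.5  46.7] [  33.1 -181. ]
[517.8 -35.9  46.7] [ -10.9 -174.9]
[606.8 -63.9  47. ] [  81.7 -187.1]
[  25.9 -227.5]
```

>>> servo_tool(
  motion=[0,0,0,5,0.7,0,1,0,0,0,7,0.7,0,1,0,0,0,7,0.7,0,1,0,0,0,7,0.7,0,1,0,0,0,7,0.7,0,1,0,0,0,7,0.7,0,1,0,0,0,7,0.7,0,1,0,0,0,7,0.7,0,1,0,0,0,7,0.7,0,1,0,0,0,7,0.7,0,1,0,0,0,7,0.7,0,1,0,0,0,7,0.7,0,1],
)

```text
clock: 6.68
eef_pos: [567.1, -15.4, 174.7]
orientation: [[0.171, 0.985, 0.0], [0.985, -0.171, 0.0], [0.0, -0.0, -1.0]]
ft_force: [-0.8, -0.1, -0.2]
width: 85.4
grasp_force: 0.1
```

```bash
python3 - <<'E'
from h import *
grab('wrist','w3')
print(cr(arm.observe()['eef_pos']))
z=np.load('pics/w3.npz')
cv2.imwrite('pics/c4.png',z['p'][:,:,::-1])
E
```

```text
[  34.2 -144.9]
```

View pics/c4.png

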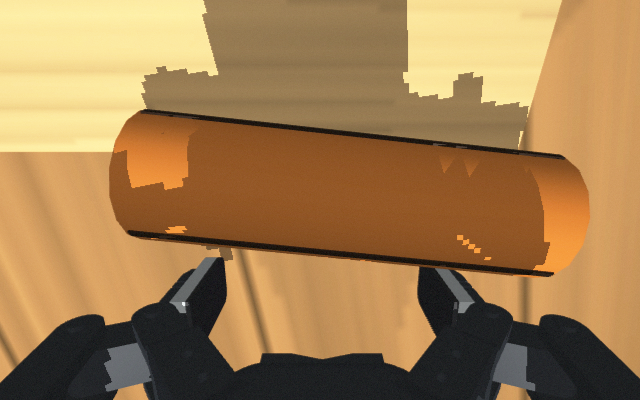

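The bar has rolled to the ramp foot (cradle edge at row 152). It is still about 6° skewed and touches only the right finger (430,265). The ramp's resistance should square it up.

>>> servo_tool(
  motion=[0,0,0,4,0.5,0,1,0,0,0,5,0.5,-0.8,1,0,0,0,5,0.5,-1,1,0,0,0,5,0.5,-1,1,0,0,0,5,0.5,-1,1,0,0,0,5,0.5,-1,1,0,0,0,5,0.5,-1,1,0,0,0,4,0.5,-1,1],
)

```text
clock: 7.72
eef_pos: [577.5, 21.2, 181.6]
orientation: [[0.171, 0.985, 0.0], [0.985, -0.171, 0.0], [0.0, 0.0, -1.0]]
ft_force: [-0.4, -2.3, 1.2]
width: 85.4
grasp_force: 1.0
```

```bash
python3 - <<'E'
from h import *
grab('wrist','w4')
print(cr(arm.observe()['eef_pos']))
z=np.load('pics/w4.npz')
cv2.imwrite('pics/c5.png',z['p'][:,:,::-1])
E
```

```text
[  38.1 -107.5]
```

View pics/c5.png

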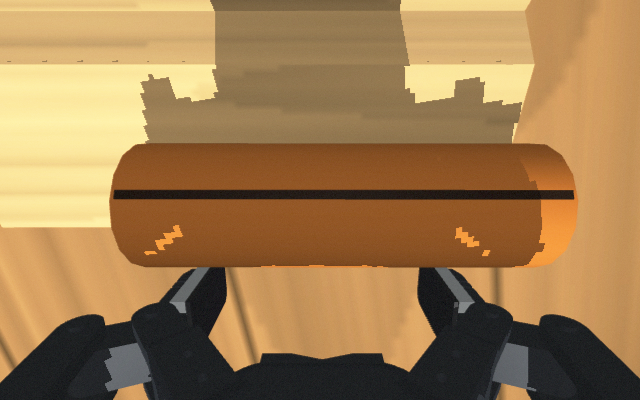

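Squared against both fingers: bar edge level at row 266, right end at (577,195), lip at row 64. Continuing over the lip.

>>> servo_tool(
  motion=[0,0,0,4,0,-0.8,1,0,0,0,5,0,-1,1,0,0,0,5,0,-1,1,0,0,0,5,0,-1,1,0,0,0,5,0,-1,1,0,0,0,5,0,-1,1,0,0,0,5,0,-1,1,0,0,0,5,0,-1,1,0,0,0,5,0,-0.5,1,0,0,0,5,0,0,1,0,0,0,4,0,0,1,0,0,0,3,0,0,1],
)

```text
clock: 9.28
eef_pos: [587.0, 77.3, 189.7]
orientation: [[0.17, 0.985, 0.0], [0.985, -0.17, 0.001], [0.001, -0.0, -1.0]]
ft_force: [-0.3, 0.3, 0.2]
width: 85.0
grasp_force: 0.0
```

```bash
python3 - <<'E'
from h import *
grab('wrist','w5')
print(cr(arm.observe()['eef_pos']))
z=np.load('pics/w5.npz')
cv2.imwrite('pics/c6.png',z['p'][:,:,::-1])
E
```

```text
[ 37.6 -51.2]
```

View pics/c6.png

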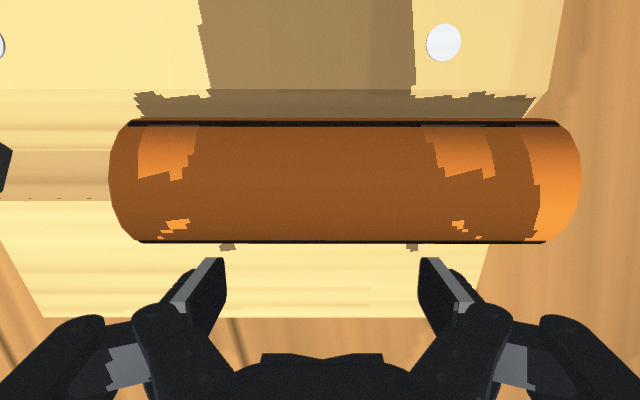

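Bar has dropped into the groove with its edges parallel to it (rows 120 and 242) and nothing touching. The stop plate is at the left edge (5,165). Next, I'll raise, shut the fingers and go to the free +x end.

>>> servo_tool(
  motion=[0,0,0,-4,0,0,1,0,0,0,0,0,-35,1,0,0,0,0,0,-45,0,0,0,0,12.5,30,0,-1,0,0,0,12.5,30,0,-1,0,0,0,12.5,30,0,-1,0,0,0,12.3,30.4,0,-1,0,0,0,0,0,0,-1,0,0,0,0,0,0,-1],
)

```text
clock: 10.45
eef_pos: [712.9, 100.0, 269.3]
orientation: [[0.172, 0.985, -0.002], [0.985, -0.172, -0.001], [-0.001, -0.002, -1.0]]
ft_force: [-0.5, -0.9, 0.2]
width: 0.1
grasp_force: 0.0
```

```bash
python3 - <<'E'
from h import *
grab('wrist','w6'); grab('top','t6')
s=arm.observe();print(cr(s['eef_pos']),s['eef_pos'],s['width'])
z=np.load('pics/w6.npz')
cv2.imwrite('pics/c7.png',z['p'][:,:,::-1])
E
```

```text
[157.5  -7.2] [712.72742758 100.0242565  269.76090826] 0.22721002561052367
```

View pics/c7.png

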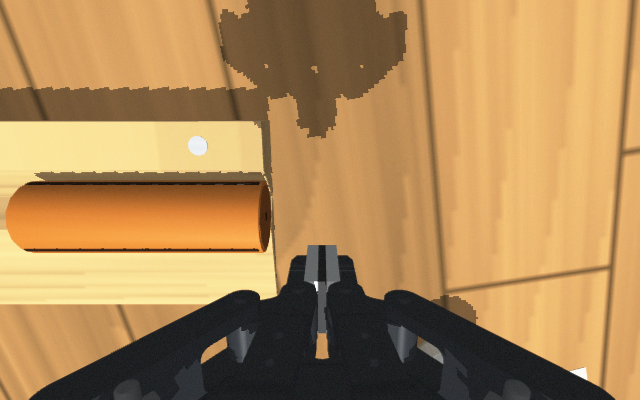

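```bash
python3 - <<'E'
from h import *
z=np.load('pics/w6.npz');R=z['R'];p=z['pos'];T=lambda w:((w-p)@R).round(1)
for n,u,v in [('top near end',255,215),('top mid',130,215),('rail',230,140),('tipL',310,255),('tipR',330,255)]:
    w=world('wrist','w6',u,v); print(n,w.round(1),cr(w),T(w))
for n,u,v,h in [('end centre',267,217,34),('end top',260,215,57.8),('cradle ramp corner',277,303,0),('rail corner',262,121,34),('lo edge',200,251,34),('up edge',200,182,34)]: w=ray('wrist','w6',u,v,h);print(n,cr(w),T(w))
E
```

```text
top near end [676.  118.   56.1] [118.2   4.1] [ 11.6 -39.  213.2]
top mid [603.1 130.5  55.9] [44.2  3.7] [  11.4 -113.   213.6]
rail [665.8 162.1  33.7] [100.4  45.7] [ 53.3 -56.7 235.6]
tipL [709.9 111.9 111.2] [152.6   4. ] [ 11.4  -4.7 158.1]
tipR [718.3 110.1 110.5] [161.2   3.7] [ 11.1   3.9 158.8]
end centre [121.3  -4.5] [  3.1 -35.9 235.3]
end top [121.5   4.6] [ 12.2 -35.7 211.5]
cradle ramp corner [120.4 -91.5] [-83.9 -36.9 269.4]
rail corner [120.9  57.2] [ 64.8 -36.2 235.3]
lo edge [ 74.4 -29.1] [-21.4 -82.9 235.4]
up edge [79.2 19.1] [ 26.7 -77.9 235.4]
```

Free end face is at (267,217), cradle x≈121 (expected 120), and the axis is in the groove. Fingers are 21 mm beyond it. Descending and approaching.

>>> servo_tool(
  motion=[0,0,0,1,0,25,-1,0,0,0,1,0,25,-1,0,0,0,0.5,0,20,-1,0,0,0,0,-6,0,-1,0,0,0,0,-6,0,-1,0,0,0,0,-5,0,-1,0,0,0,0,-5,0,-1,0,0,0,0,-5,0,-1,0,0,0,0,-5,0,-1,0,0,0,0,-5,0,-1],
)

```text
clock: 11.8
eef_pos: [677.8, 109.2, 200.5]
orientation: [[0.172, 0.985, 0.002], [0.985, -0.172, 0.0], [0.001, 0.002, -1.0]]
ft_force: [1.6, 0.1, 1.0]
width: -0.6
grasp_force: 1.0
```

>>> servo_tool(
  motion=[0,0,0,0,-4,0,-1,0,0,0,0,-5,0,-1,0,0,0,0,-5,0,-1,0,0,0,0,-5,0,-1,0,0,0,0,-5,0,-1,0,0,0,0,-5,0,-1,0,0,0,0,-5,0,-1,0,0,0,0,-5,0,-1,0,0,0,0,-4,0,-1,0,0,0,0,-4,0,-1],
)

```text
clock: 13.05
eef_pos: [630.9, 117.4, 199.8]
orientation: [[0.171, 0.985, -0.0], [0.985, -0.171, 0.0], [0.0, -0.0, -1.0]]
ft_force: [1.2, -1.1, 1.0]
width: -0.2
grasp_force: 0.9
```

```bash
python3 - <<'E'
from h import *
grab('wrist','w7')
s=arm.observe();print(cr(s['eef_pos']),s['eef_pos'],s['ft_force'])
z=np.load('pics/w7.npz')
cv2.imwrite('pics/c8.png',z['p'][:,:,::-1])
E
```

```text
[73.3 -4.2] [630.39348428 117.59314685 199.76612318] [0.55548749 0.51038201 1.23274473]
```

View pics/c8.png

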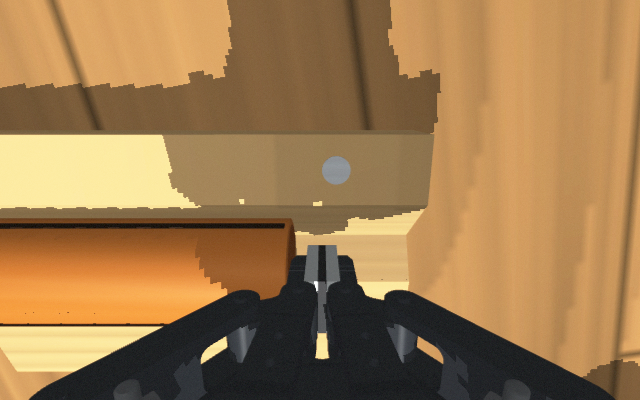

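The fingertip is against the bar's end at (295,260) and the bar is sliding in the groove. About 18 mm remain.

>>> servo_tool(
  motion=[0,0,0,0,-4,0,-1,0,0,0,0,-4,0,-1,0,0,0,0,-4,0,-1,0,0,0,0,-2,0,-1,0,0,0,0,-1,0,-1,0,0,0,0,0,0,-1],
)

```text
clock: 13.85
eef_pos: [616.2, 120.0, 199.8]
orientation: [[0.171, 0.985, -0.001], [0.985, -0.171, 0.0], [-0.0, -0.001, -1.0]]
ft_force: [0.8, -0.8, 0.7]
width: 0.2
grasp_force: 0.3
```

>>> servo_tool(
  motion=[0,0,0,0,-1,0,-1,0,0,0,0,-1,0,-1,0,0,0,0,0,0,-1],
)

```text
clock: 14.22
eef_pos: [614.3, 120.3, 199.7]
orientation: [[0.171, 0.985, -0.0], [0.985, -0.171, -0.0], [-0.0, -0.0, -1.0]]
ft_force: [1.6, -1.1, -0.8]
width: 0.2
grasp_force: 0.4
```

>>> servo_tool(
  motion=[0,0,0,0,-1,0,-1,0,0,0,0,0,0,-1],
)

```text
clock: 14.48
eef_pos: [613.3, 120.5, 199.8]
orientation: [[0.171, 0.985, -0.001], [0.985, -0.171, 0.0], [-0.0, -0.001, -1.0]]
ft_force: [0.9, 0.2, -0.2]
width: -0.0
grasp_force: 0.4
```

>>> servo_tool(
  motion=[0,0,0,0,-1,0,-1,0,0,0,0,0,0,-1],
)

```text
clock: 14.72
eef_pos: [612.3, 120.7, 199.8]
orientation: [[0.171, 0.985, -0.0], [0.985, -0.171, -0.0], [-0.0, -0.0, -1.0]]
ft_force: [1.1, -0.6, -0.4]
width: -0.6
grasp_force: 0.3
```

>>> servo_tool(
  motion=[0,0,0,0,-0.7,0,-1,0,0,0,0,0,0,-1],
)

```text
clock: 14.98
eef_pos: [611.7, 120.8, 199.8]
orientation: [[0.171, 0.985, -0.0], [0.985, -0.171, 0.0], [-0.0, -0.0, -1.0]]
ft_force: [1.1, 0.1, -0.4]
width: 0.1
grasp_force: 0.4
```

>>> servo_tool(
  motion=[0,0,0,0,-0.7,0,-1,0,0,0,0,0,0,-1],
)

```text
clock: 15.22
eef_pos: [611.2, 120.8, 199.9]
orientation: [[0.171, 0.985, 0.0], [0.985, -0.171, 0.0], [0.0, 0.0, -1.0]]
ft_force: [1.8, -0.5, 0.2]
width: 0.0
grasp_force: 0.6
```

>>> servo_tool(
  motion=[0,0,0,0,-0.7,0,-1,0,0,0,0,0,0,-1],
)

```text
clock: 15.48
eef_pos: [610.9, 120.8, 200.0]
orientation: [[0.172, 0.985, 0.002], [0.985, -0.172, 0.0], [0.0, 0.002, -1.0]]
ft_force: [3.3, -0.8, -0.5]
width: 0.1
grasp_force: 1.4
```

>>> servo_tool(
  motion=[0,0,0,0,-0.7,0,-1,0,0,0,0,0,0,-1],
)

```text
clock: 15.72
eef_pos: [610.6, 120.8, 200.3]
orientation: [[0.172, 0.985, 0.003], [0.985, -0.172, 0.0], [0.001, 0.003, -1.0]]
ft_force: [5.0, -0.6, -1.1]
width: 0.0
grasp_force: 2.6
```

The force rises to 5 N and the tip has stalled, so the bar is on the stop. Backing off and lifting clear to check.

>>> servo_tool(
  motion=[0,0,0,0,1,0,-1,0,0,0,0,2,0,-1,0,0,0,0,10,0,-1,0,0,0,0,20,0,-1,0,0,0,0,0,-40,-1,0,0,0,-20,-40,-40,-1,0,0,0,-20,-40,-40,-1,0,0,0,0,0,0,-1],
)

```text
clock: 16.73
eef_pos: [554.7, 89.3, 322.7]
orientation: [[0.171, 0.985, 0.001], [0.985, -0.171, -0.0], [0.0, 0.001, -1.0]]
ft_force: [-0.0, -0.2, -0.4]
width: -0.0
grasp_force: 0.0
```

```bash
python3 - <<'E'
from h import *
grab('wrist','w8'); grab('side','s8')
s=arm.observe();print(cr(s['eef_pos']),s['eef_pos'],s['ft_force'])
z=np.load('pics/w8.npz');q=np.load('pics/s8.npz')['p'][90:300]
cv2.imwrite('pics/c9.png',np.vstack([z['p'][:380],q])[:,:,::-1])
E
```

```text
[  5.5 -44.4] [556.60948108  89.85105788 320.02955369] [0.37633416 0.47469216 0.41035548]
```

View pics/c9.png

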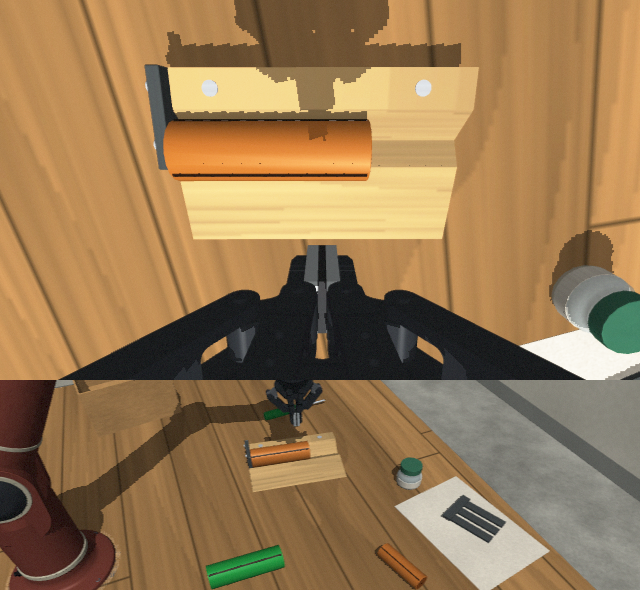

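The wrist view shows the bar's left end on the stop plate (167,150), its free end at (371,150), parallel in the groove; the bystanders look undisturbed. One numeric check before handing in.

```bash
python3 - <<'E'
from h import *
r=[]
for u in (185,270,350):
    w=world('wrist','w8',u,150); r.append(w[2]); print(w.round(1),cr(w))
e=[cr(ray('wrist','w8',u,150,50)) for u in (371,167)]; print(e)
if min(r)>53 and max(r)<61 and abs(e[0][0]-40)<4: print(arm.job_done())
E
```

```text
[466.3 149.1  57.3] [-93.8  -1.7]
[526.4 138.8  57.7] [-32.7  -1.4]
[582.9 129.   57.9] [24.6 -1.2]
[array([40.8, -2.1]), array([-110.1,   -2.6])]
the job is handed in; nothing more can be done
None
```

The blank was rolled up the ramp and over the lip into the V-cradle, then slid with a fingertip until it met the stop plate. It lies fully seated there with the robot clear of it, and the job was handed in at about 17 s; no verdict came back.

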